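# Fit the missing cell in the portion scale

### The arm

A 6-joint arm with a two-finger parallel gripper is mounted at the origin on a cart in front of the work surface, level with it; the furniture and walls round the work are solid. World frame = base frame: x ahead of the robot, y to its left, z up, the work surface at z = 0. Lengths are in mm, angles in degrees, forces in N, time in s.
With the tool pointing down it reaches from about 300 to 850 mm from the base axis. Payload 4.2 kg.
Tool frame: the origin (TCP) lies at the very end of the fingers, on their centre line; the grasp point (between the pads) lies env.pinch_z behind it (env.pinch_z is the distance from the TCP to the grasp point, in mm); z points along the fingers, y is the line along which they close (so a half turn about z gives the same grasp; the last joint's range is limited). The gripper opens to 91 mm and grips with 3 to 60 N. Pads are 32 mm wide; open, the fingers measure 118 mm over their backs; the gripper's body (76 mm by 178 mm) begins 60 mm behind the grasp point.
Start: joints at [-71.104, 18.312, 89.639, -0, 72.044, -1.146], TCP at [197.062, -540.194, 213.976] pointing down, gripper open.
Joint ranges: [-177.97, 177.97], [-48.28, 115.42], [12.27, 149.76], [-77.06, 257.06], [2.81, 150.46], [-146.56, 146.56]. Speed limits (degrees/s): [147.25, 147.25, 180, 180, 180, 180].

### API

Orientations are given as [roll, pitch, yaw] about the fixed x, y, z axes, in that order (R = Rz(yaw) Ry(pitch) Rx(roll)).
In Python, from workcell import state, vision, job_done, env gives the robot as it stands.
- The arm moves only by the tool servo_tool, never from a script. Its argument "rows" is a list of rows, each a list of 5 numbers: the shift along the tool's x, y, z scaled (see below), then the turn about the tool's z scaled (see below), then the opening, from 0 (shut) to 1 (fully open). A call has 1 to 20 rows; each row is the pose to reach, as a shift and turn from the pose commanded when the call began, along the tool's axes at that moment; what a row does not reach only later rows make up. The controller multiplies each number of a shift by 200 mm and each number of a turn by 90 degrees. A row lasts 1/12 s, in which the tool goes at most 41.7 mm and 7.16 degrees, less where a joint would pass 70% of its speed; a pose out of reach is approached as far as the arm can. A call with a number of a shift or a turn outside -1 to 1 is refused whole. A call with a gripper value outside its range is refused whole. The fingers move at their own pace and stop on an object; "force" is the grip in N (left out, the last holds). Time passes only in rows, so rows that repeat a pose let the fingers close. It gives the time, the measured TCP pose, the force, the opening and the grip force at its end, in the units of the state.
- state(): the state, without advancing time (a new reading comes with each control period).
- vision.grab_frame(name): name is "scene" or "top" or "wrist"; returns the picture (384x512x3 uint8, red, green, blue); there is no depth.
- vision.camera_info(name): a dict with "vertical_fov" (degrees; the focal length in pixels is half the picture's height over the tangent of half this angle, whatever the lens; pixels are square), "cx", "cy" (the principal point, pixels), "distortion" ([k1, k2, p1, p2, k3] as OpenCV has them; the pictures are not rectified), "T" (4x4, takes a point from camera to world coordinates). Camera axes: x right, y up, looking along -z (the intrinsics and any distortion apply to the point x, -y, -z); pixel columns grow to the right and rows downward; lengths in mm; the calibration is good to about 2 mm. A picture is of the moment at which its call begins: read the wrist's pose just before it. camera_info takes no time and is no camera call; for the wrist camera it gives the pose at the moment of the call.
- job_done(): hands the job in; it is judged then, once.
The state is a dict: "time_s": time; "qpos": joint angles; "qvel": joint speeds; "effort": joint torques, N m; "ee_pos": TCP position; "ee_rot": TCP orientation; "force": force on the tool from outside, world axes, zero at the start; "torque": the same for the moment, N m; "gripper_width": finger opening in mm; "gripper_force": force on a finger pad.
Only numpy, scipy, OpenCV 4.12 (cv2) and the standard library are available. Lean on these libraries where they do the work, as an engineer would, in place of code of your own. Each camera call takes 0.05 s, during which the arm holds its last target. There are 200 camera calls.

### The job

The portion scale lies upside down with its battery compartment open and one of its two large cells missing. Take the large cell from the grey rack (the thinner one does not fit), push its flat end in under the lip against the spring and, with the spring held back, tip the button end down in front of the fixed contact so that the cell lies flat in its bay; then let go and swing the cover fully shut. Leave the thin cell and the two ramekins where they are.

Things in the scene. Friction and masses are not known exactly. Their poses are not given: they have to be found in the camera images.
- scale: Portion scale upside down, immovable: light grey case 216 x 250 mm, rim 60 mm high; origin on the table under the case's middle, z up. Display head (36 mm deep, 42 mm high) on its -x side; feet 26 mm wide, 73 mm high, at x +-92, y +-108 mm. Open compartment x -60 to +37, y -78 to +78 mm, floor at z = 16 mm. Empty bay along x at y = -18; at y = +58 a fixed cell lies the other way round
- lip (a point): Middle of the lower free edge of the lip over the spring of the empty bay: x -46, y -18, z 57 mm of the scale, i.e. 3 mm short of the relaxed spring's face and 41 mm above the compartment floor. The lip is 3 mm thick, flush with the rim, 76 mm wide, and covers all from here to the -x wall. Hence the cell goes in only slanting, flat end low, by 20 degrees or more (26 to 30 is roomiest)
- bay (a point): Where the middle of the seated cell comes to lie (axes as the scale's; +x towards the fixed contact): 20.5 mm above the compartment floor. The cell rests in two V saddles (6 mm long, 25 mm across) 13 mm before and 15 mm after this point. Free room beside the axis: 60 mm to the wall on the -y side, 59 mm to the other cell on the +y side, with a rib 4 mm high on the floor at +38 mm
- spring_face (a point): Middle of the face of the sprung contact, a steel disc 16 mm across on a coil, on the bay's axis at its -x end; faces the scale's +x and moves with the contact. Relaxed it stands 25.25 mm from bay, 17 mm in front of the compartment wall and 56 mm from the fixed contact
- spring_contact (a joint): How far the sprung contact is pushed back towards the scale's -x: 0 relaxed, 0.014 m fully back, 0.0055 m with the cell seated. 0.9 N per mm, so 5 N seated
- fixed_contact (a point): Middle of the fixed contact's face on the bay's axis, 30.75 mm in +x of bay: an upright steel tab 16 mm wide, 3 mm thick, whose top is 5 mm above the axis, with a slightly lower plastic block behind it to 11 mm from its face; beyond that 13 mm of empty space to the +x wall of the compartment
- d_cell: The large dry cell, 33 mm in diameter, 61.5 mm long overall: black, with a bare metal band near the button end. Origin at its middle, x along its axis towards the button (positive) end; may be turned about its axis. 110 to 170 g. Lies level in the rack, axis 24 mm above the table; the saddles below it reach 12.5 mm to either side of its axis, their tops 12 mm above the table
- d_plus (a point): Tip of the large cell's button (10 mm across, 2.5 mm high), 30.75 mm in +x of its middle
- d_minus (a point): Middle of the large cell's flat end, 30.75 mm in -x of its middle
- c_cell: A thinner spare cell of the same look, 26 mm in diameter, 50 mm long, in the other half of the rack, 60 mm from the large one, axis 20 mm above the table; does not belong in this scale. Origin at its middle, x towards its button. Leave it
- rack: Grey storage rack, fixed, 96 x 128 mm, rim 7 mm high, with two pairs of V saddles; the cells lie along its x with their buttons to +x, at y = +30 and -30 mm, either one on either side. Origin on the table under its middle, z up
- cover (a joint): Compartment cover's hinge: 0 shut (flat on the rim), 2.1 rad fully open, leaning back over the far part of the scale; starts at 1.85 to 2.08. Friction (about 0.05 N m) and its own weight (90 g) are all that hold it; it meets the cell if the cell stands proud
- cover_edge (a point): Tip of the small thumb tab in the middle of the cover's free edge, 111 mm from the hinge line. The cover is a plate 166 mm wide (along y), 104 mm from hinge to free edge, 3 mm thick; the tab is 30 mm wide and juts out 7 mm
- cover_hinge (a point): Middle of the cover's hinge line, which runs along the scale's y at x = +40.5 mm, z = 61.7 mm; shut, the cover extends from it to the scale's -x
- ramekin_white: White ramekin, 69 mm across, 34 mm high, in front of the rack, nearer the robot; origin under its middle. Leave it
- ramekin_brown: Brown ramekin, 69 mm across, 34 mm high, behind the rack; origin under its middle. Leave it
There are look-alikes about, which are no part of the job. Leave any blue look-alike of the d_cell alone.

How it is judged:
By the outcome, as a careful person would: the job done as asked, in the order asked, and still so for the second after the job is handed in, with the robot touching nothing.
It also fails if it takes over 53 s, if anything falls off the work surface, if the arm or the gripper's body presses on something with over 40 N, if the wrist force passes 120 N, or if a joint passes its speed limit or range.

## Working session

There is one attempt and no reset: what is moved stays moved. The work goes in short steps, Python scripts to look and compute and a tool call to move; the robot and the scene stay as the last step left them, time stands still between calls to the robot, and variables do not carry over. Pictures are saved under pics/ and viewed, at most 10 in all, crops included, and the job is handed in when it is done.

Besides the shell and the picture viewer there is one more tool, called after "Emit:" by a JSON object that holds its "op" and its "data", one argument or row to a line. servo_tool: Moves the arm, as the interface text tells. Its arguments: {"type":"object","properties":{"rows":{"type":"array"},"force":{"type":"number"}},"required":["rows"]}

```bash
ls; mkdir -p pics; python3 - <<'E'
from workcell import state, vision, env
import cv2,numpy as np
s=state();print(s['time_s'],s['ee_pos'],s['ee_rot'],s['gripper_width'],env.pinch_z)
for n in("scene","top"):
    im=vision.grab_frame(n);cv2.imwrite(f"pics/{n}0.png",im[:,:,::-1]);c=vision.camera_info(n);print(n,c['vertical_fov'],c['cx'],c['cy'],c['distortion'],np.round(c['T'],3).tolist())
a=cv2.imread("pics/scene0.png");b=cv2.imread("pics/top0.png")
cv2.imwrite("pics/both0.png",cv2.resize(np.vstack([a,b]),(800,1200))[:, :])
E
```

```text
pics
0.0 [ 196.89642909 -539.71430065  213.1412803 ] [-1.79902501e+02 -1.68775368e-03  2.00417971e+01] 91.37233149397427 18.8
scene 55.24397782031351 253.01109063458358 195.22821299055482 [-0.05006905  0.          0.          0.          0.        ] [[-0.755, 0.281, -0.592, -20.772], [-0.655, -0.314, 0.687, 473.274], [0.007, 0.907, 0.421, 473.661], [0.0, 0.0, 0.0, 1.0]]
top 45.492437377810504 251.47993899337527 193.0795580077901 [0.01665278 0.         0.         0.         0.        ] [[-0.016, 0.998, -0.057, 458.03], [-1.0, -0.015, 0.021, -146.308], [0.02, 0.057, 0.998, 1036.717], [0.0, 0.0, 0.0, 1.0]]
```

```bash
python3 -c "
import cv2
for n in('scene','top'): cv2.imwrite(f'pics/{n}1.png',cv2.resize(cv2.imread(f'pics/{n}0.png'),(800,600),interpolation=cv2.INTER_CUBIC))"
```

```text
(no output)
```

View pics/top1.png

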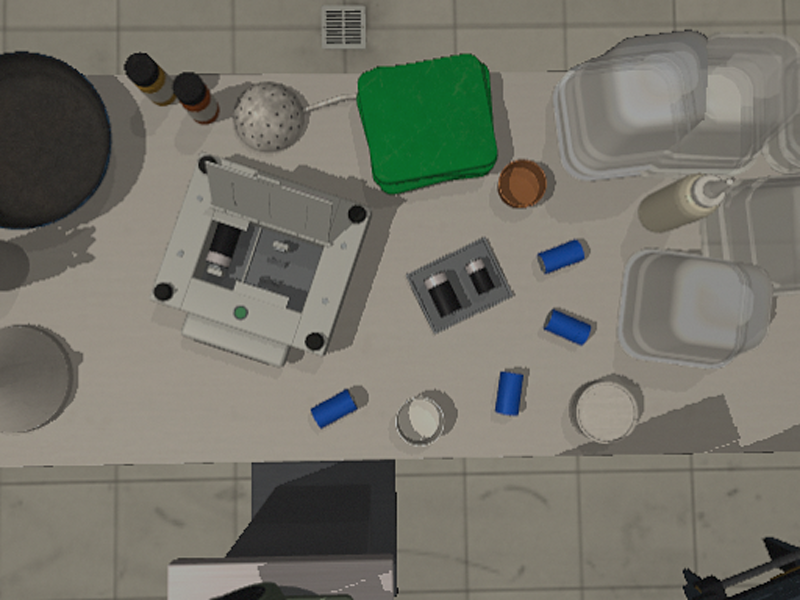

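View pics/scene1.png

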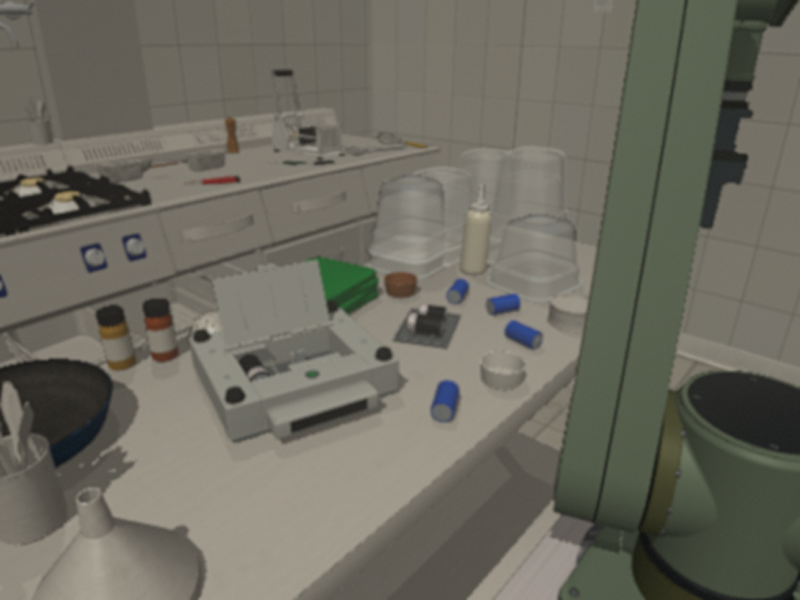

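The top view (800x600) shows these candidates for the large cell:
- Black cells in the grey rack: the thicker one at (442,296) and the thinner one at (482,276).
- Blue look-alikes at (562,257), (568,326), (509,393) and (334,408).
- The fixed cell in the scale at (222,248).

The right one is the thicker black cell at (442,296). The scale's black feet are at (208,163), (357,213), (163,291) and (314,341).

```bash
cat > h.py <<'E'
import numpy as np,cv2
from workcell import state,vision,env
def rays(c,uv):
    f=192/np.tan(np.radians(c['vertical_fov']/2));K=np.array([[f,0,c['cx']],[0,f,c['cy']],[0,0,1.]])
    p=cv2.undistortPoints(np.array(uv,float).reshape(-1,1,2),K,np.array(c['distortion'])).reshape(-1,2)
    T=np.array(c['T']);d=np.c_[p[:,0],-p[:,1],-np.ones(len(p))]@T[:3,:3].T
    return T[:3,3],d
def plane(c,uv,z):
    o,d=rays(c,uv);return o+d*((z-o[2])/d[:,2])[:,None]
def proj(c,P):
    f=192/np.tan(np.radians(c['vertical_fov']/2));K=np.array([[f,0,c['cx']],[0,f,c['cy']],[0,0,1.]])
    T=np.array(c['T']);q=(np.atleast_2d(P)-T[:3,3])@T[:3,:3]
    return cv2.projectPoints(q*[1,-1,-1],np.zeros(3),np.zeros(3),K,np.array(c['distortion']))[0].reshape(-1,2)
E
cat > m1.py <<'E'
from h import *
im=cv2.imread('pics/top0.png');c=vision.camera_info('top')
g=im.max(2)
def blob(u,v,r,th):
    u,v=u*.64,v*.64
    m=np.zeros_like(g);y0,x0=int(v-r),int(u-r);m[y0:y0+2*r,x0:x0+2*r]=g[y0:y0+2*r,x0:x0+2*r]<th
    n,l,s,ce=cv2.connectedComponentsWithStats(m);i=1+np.argmax(s[1:,4]);return ce[i],s[i],l==i
ft=[]
for u,v in[(357,213),(208,163),(163,291),(314,341)]:   # (+x,-y),(+x,+y),(-x,+y),(-x,-y)
    ce,s,_=blob(u,v,10,55);ft.append(ce);print(ce.round(1),s)
W=plane(c,ft,73)[:,:2]
L=np.array([[92,-108],[92,108],[-92,108],[-92,-108.]])
a=L-L.mean(0);b=W-W.mean(0);yaw=np.arctan2((a[:,0]*b[:,1]-a[:,1]*b[:,0]).sum(),(a*b).sum())
R=np.array([[np.cos(yaw),-np.sin(yaw)],[np.sin(yaw),np.cos(yaw)]]);t=W.mean(0)
print('scale',t,np.degrees(yaw),'res',(W-(L@R.T+t)).round(1).tolist())
for n,u,v in(('D',445,300),('C',484,280)):
    ce,s,m=blob(u,v,12,50);ys,xs=np.nonzero(m);r=cv2.minAreaRect(np.c_[xs,ys].astype(np.float32));print(n,ce,s,r,plane(c,[r[0]],38))
# rack
hsv=cv2.cvtColor(im,cv2.COLOR_BGR2HSV);print('rackpix',im[int(320*.64),int(445*.64)],im[int(250*.64),int(475*.64)],'table',im[230,230])
x0,y0=230,140
cv2.imwrite('pics/crop.png',cv2.resize(im[y0:y0+90,x0:x0+120],(800,600),interpolation=cv2.INTER_CUBIC))
E
python3 m1.py
```

```text
[228.  136.6] [223 131  11  12 101]
[131.  103.9] [127 100  12  11  54]
[104.  186.4] [ 99 181  11  11  99]
[201.  218.1] [195 213  12  11  99]
scale [583.13612472  12.61512601] -18.9201817958627 res [[-1.6, 1.1], [0.6, 0.8], [0.2, -2.3], [0.8, 0.4]]
D [284.46350365 190.64233577] [274 180  22  23 274] ((284.6000061035156, 191.2000274658203), (19.677398681640625, 14.310833930969238), 63.43495178222656) [[ 517.71432971 -239.40807265   38.        ]]
C [308.19760479 179.56886228] [300 171  17  18 167] ((308.4000244140625, 179.8000030517578), (14.310833930969238, 11.62755298614502), 63.43495178222656) [[ 541.95956654 -292.18715825   38.        ]]
rackpix [85 88 86] [91 92 90] table [134 145 152]
```

View pics/crop.png

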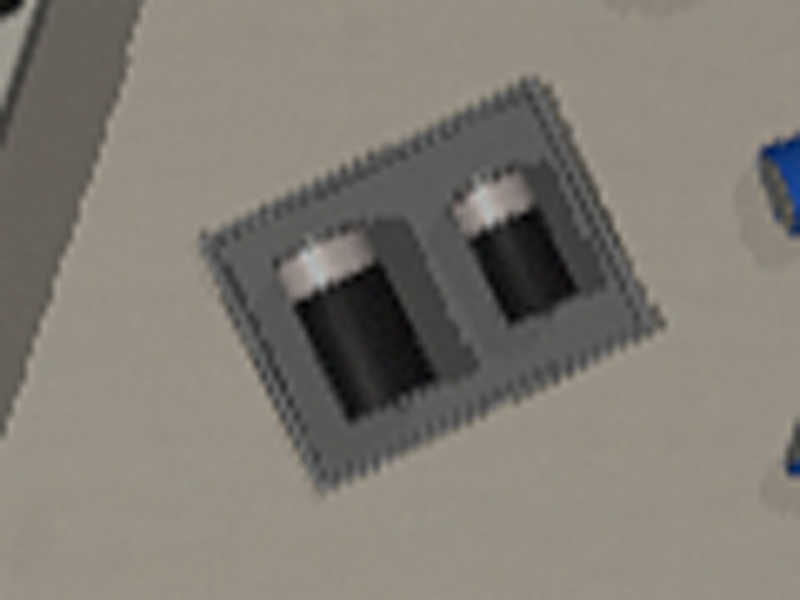

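The crop shows the thicker black cell with its metal band up-left, corners about (280,262), (370,235), (437,385), (350,418). The thinner one is to its right, and the rack corners are at (208,240), (533,82), (660,325), (322,487).

```bash
python3 - <<'E'
from h import *
c=vision.camera_info('top')
uv=lambda p:np.array(p)*90/600.+[230,140]-.4
K=plane(c,uv([(533,82),(208,240),(322,487),(660,325)]),7)[:,:2]
L=np.array([[48,-64],[48,64],[-48,64],[-48,-64.]])
b=K-K.mean(0);yaw=np.arctan2((L[:,0]*b[:,1]-L[:,1]*b[:,0]).sum(),(L*b).sum())
R=np.array([[np.cos(yaw),-np.sin(yaw)],[np.sin(yaw),np.cos(yaw)]])
print('rack',K.mean(0),np.degrees(yaw),(b-L@R.T).round(1).tolist());print('D exp',K.mean(0)+R@[0,30])
q=plane(c,uv([(280,262),(370,235),(437,385),(350,418)]),34)[:,:2];print('D by corners',q.mean(0),q)
e=[(q[0]+q[1])/2,(q[2]+q[3])/2];d=e[0]-e[1];print(np.linalg.norm(d),np.degrees(np.arctan2(d[1],d[0])))
w=vision.camera_info('wrist');s=state();print(np.round(w['T'],2),w['vertical_fov'],s['ee_pos'],s['qpos'])
E
```

```text
rack [ 539.91549788 -264.5564041 ] 24.90961581772517 [[-2.4, 1.6], [-0.8, -2.9], [2.0, 0.5], [1.2, 0.8]]
D exp [ 527.27985684 -237.34720389]
D by corners [ 524.29829268 -237.45529216] [[ 545.48630869 -211.70904914]
 [ 553.99047822 -241.6239707 ]
 [ 504.07002174 -262.70180962]
 [ 493.64636208 -233.78633918]]
55.26650158629069 22.981105046157236
[[ 3.4000e-01  9.1000e-01  2.5000e-01  2.6644e+02]
 [-9.4000e-01  3.3000e-01  9.0000e-02 -5.1369e+02]
 [-0.0000e+00 -2.6000e-01  9.7000e-01  3.8429e+02]
 [ 0.0000e+00  0.0000e+00  0.0000e+00  1.0000e+00]] 67.45341125905567 [ 196.91820862 -539.74767587  213.22092999] [-7.11031843e+01  1.83466231e+01  8.96989753e+01 -5.63934145e-05
  7.20444431e+01 -1.14472398e+00]
```

Emit:
{"op": "servo_tool", "data": {
  "rows": [
    [1, -0.415, 0, 0, 1],
    [1, -0.415, 0, 0, 1],
    [1, -0.415, 0, 0, 1],
    [1, -0.415, 0, 0, 1],
    [1, -0.415, 0, -0.05, 1],
    [1, -0.415, 0, -0.05, 0.8]
  ]
}}

```text
time_s: 0.6
ee_pos: [359.9, -389.5, 213.6]
ee_rot: [-179.9, -0.1, 24.9]
force: [-0.0, 0.4, -0.1]
gripper_width: 87.3
gripper_force: 0.0
```

Emit:
{"op": "servo_tool", "data": {
  "rows": [
    [1, -0.48, 0, 0, 0.65],
    [1, -0.48, 0, 0, 0.65],
    [1, -0.48, 0, 0, 0.65],
    [1, -0.48, 0, 0, 0.65],
    [1, -0.48, 0, 0, 0.65],
    [1, -0.48, 0.25, 0, 0.65],
    [1, -0.48, 0.25, 0, 0.65],
    [1, -0.48, 0.25, 0, 0.65]
  ]
}}

```text
time_s: 1.27
ee_pos: [496.4, -221.8, 160.5]
ee_rot: [-179.7, 0.3, 24.6]
force: [-1.0, 0.0, 0.5]
gripper_width: 59.1
gripper_force: 0.0
```

```bash
cat > w.py <<'E'
import sys
from h import *
s=state();c=vision.camera_info('wrist');im=vision.grab_frame('wrist')[:,:,::-1].copy();n=sys.argv[1]
np.save(f'pics/{n}.npy',np.array([c],dtype=object),allow_pickle=True);cv2.imwrite(f'pics/{n}.png',im)
cv2.imwrite(f'pics/{n}b.png',cv2.resize(im,(800,600),interpolation=cv2.INTER_CUBIC))
print(s['time_s'],s['ee_pos'].round(1),s['ee_rot'].round(2),s['gripper_width'],s['force'],s['qpos'])
E
python3 w.py w1
```

```text
1.2667 [ 496.4 -221.8  160.5] [-179.65    0.34   24.63] 59.058012360269444 [-0.95430869  0.0482712   0.50973478] [-2.52686389e+01  1.80557227e+01  9.81533770e+01 -3.70291014e-02
  6.42714350e+01  4.01173202e+01]
```

View pics/w1b.png

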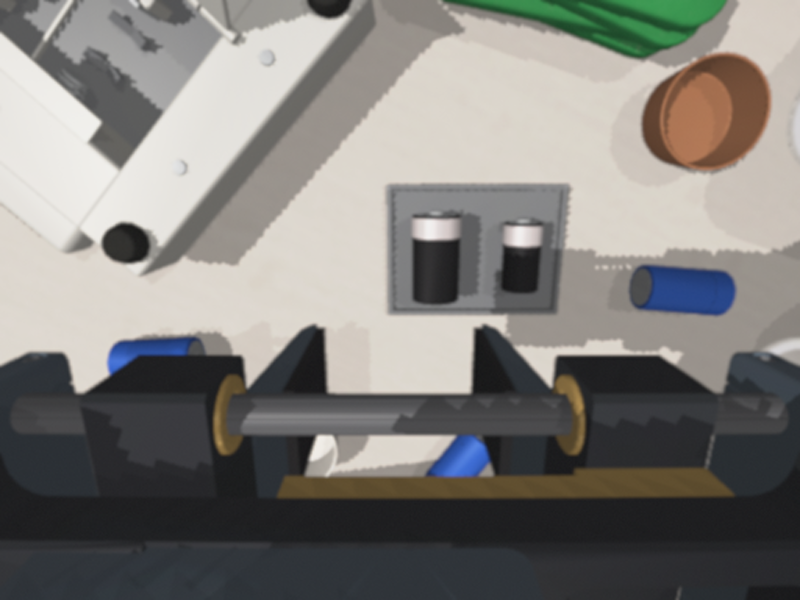

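The wrist view shows the large cell at (413–460, 213–302), its flat end's upper edge at about (436,302) and its button end at about (437,214). The rack corners are at (388,185), (569,185), (557,313) and (390,313).

```bash
python3 - <<'E'
from h import *
c=np.load('pics/w1.npy',allow_pickle=True)[0];u=lambda p:np.array(p)*.64-.2
im=cv2.imread('pics/w1.png');g=im.max(2)[130:200,250:310]
m=(g<60).astype(np.uint8);n,l,s,ce=cv2.connectedComponentsWithStats(m);print([(x[:5]+[250,130,0,0,0]).tolist() for x in s[1:] if x[4]>100])
K=plane(c,u([(569,185),(388,185),(390,313),(557,313)]),7)[:,:2]
L=np.array([[48,-64],[48,64],[-48,64],[-48,-64.]])
b=K-K.mean(0);yaw=np.arctan2((L[:,0]*b[:,1]-L[:,1]*b[:,0]).sum(),(L*b).sum());R=np.array([[np.cos(yaw),-np.sin(yaw)],[np.sin(yaw),np.cos(yaw)]])
print('rack',K.mean(0),np.degrees(yaw),(b-L@R.T).round(1).tolist(),'D',K.mean(0)+R@[0,30])
f=plane(c,u([(436,302)]),40.5)[0,:2];print('D from flat',f+R@[30.75,0])
a=plane(c,u([(413,260),(460,260)]),30)[:,:2];print('sides',a,a.mean(0))
h=plane(c,u([(436,302),(437,237)]),40.5)[:,:2];d=h[1]-h[0];print('axis yaw',np.degrees(np.arctan2(d[1],d[0])))
for P in [(526,-237.4)]:
  d=np.array(P)-state()['ee_pos'][:2];y=np.radians(24.6);print(d@[np.cos(y),np.sin(y)],d@[np.sin(y),-np.cos(y)])
E
```

```text
[[265, 154, 29, 40, 1099]]
rack [ 539.02024086 -262.3500897 ] 24.851485323160432 [[-1.4, 0.2], [-0.7, -0.9], [1.6, -0.5], [0.6, 1.1]] D [ 526.41221192 -235.12808378]
D from flat [ 527.83638446 -233.33019177]
sides [[ 517.7110596  -221.12719198]
 [ 531.05861446 -250.10203395]] [ 524.38483703 -235.61461296]
axis yaw 25.07210584661664
20.240357050667377 24.848586297698994
```

Emit:
{"op": "servo_tool", "data": {
  "rows": [
    [0.12, 0.112, 0.2, 0, 0.65],
    [0.12, 0.112, 0.4, 0, 0.62],
    [0.12, 0.112, 0.5, 0, 0.62],
    [0.12, 0.112, 0.5, 0, 0.62],
    [0.12, 0.112, 0.5, 0, 0.62],
    [0.12, 0.112, 0.5, 0, 0.62]
  ],
  "force": 8
}}

```text
time_s: 1.82
ee_pos: [530.8, -235.4, 66.5]
ee_rot: [179.8, -0.2, 24.5]
force: [-0.0, 0.4, 0.3]
gripper_width: 56.6
gripper_force: 0.0
```

Emit:
{"op": "servo_tool", "data": {
  "rows": [
    [0, -0.005, 0.15, 0, 0.62],
    [0, -0.005, 0.275, 0, 0.62],
    [0, -0.005, 0.275, 0, 0.62],
    [0, -0.005, 0.275, 0, 0.5],
    [0, -0.005, 0.275, 0, 0.3],
    [0, -0.005, 0.275, 0, 0.2],
    [0, -0.005, 0.275, 0, 0.2],
    [0, -0.005, 0.275, 0, 0.2],
    [0, -0.005, 0.275, 0, 0.2]
  ],
  "force": 10
}}

```text
time_s: 2.57
ee_pos: [530.3, -233.1, 10.8]
ee_rot: [179.9, -0.1, 24.5]
force: [-0.7, 0.9, 6.7]
gripper_width: 32.4
gripper_force: 10.0
```

Emit:
{"op": "servo_tool", "data": {
  "rows": [
    [0, 0, -0.15, 0, 0.2],
    [0, 0, -0.3, 0, 0.2],
    [0, -0.1, -0.45, -0.08, 0.2],
    [0.03, -0.2, -0.45, -0.16, 0.2],
    [0.06, -0.3, -0.45, -0.24, 0.2],
    [0.09, -0.4, -0.45, -0.32, 0.2],
    [0.113, -0.405, -0.45, -0.4, 0.2],
    [0.113, -0.405, -0.45, -0.48, 0.2],
    [0.113, -0.405, -0.45, -0.518, 0.2],
    [0.113, -0.405, -0.45, -0.518, 0.2],
    [0.113, -0.405, -0.45, -0.518, 0.2]
  ]
}}

```text
time_s: 3.48
ee_pos: [516.2, -149.7, 99.2]
ee_rot: [180.0, 0.0, 71.1]
force: [0.1, -0.9, -1.6]
gripper_width: 32.6
gripper_force: 10.0
```

```bash
python3 w.py w2
```

```text
3.4833 [ 516.2 -149.7   99.2] [1.7998e+02 1.0000e-02 7.1070e+01] 32.559587099784395 [ 0.05036571 -0.88411784 -1.63301494] [-1.73923686e+01  2.07225248e+01  1.04129795e+02 -8.67478028e-03
  5.51319524e+01  1.54518129e+00]
```

View pics/w2b.png

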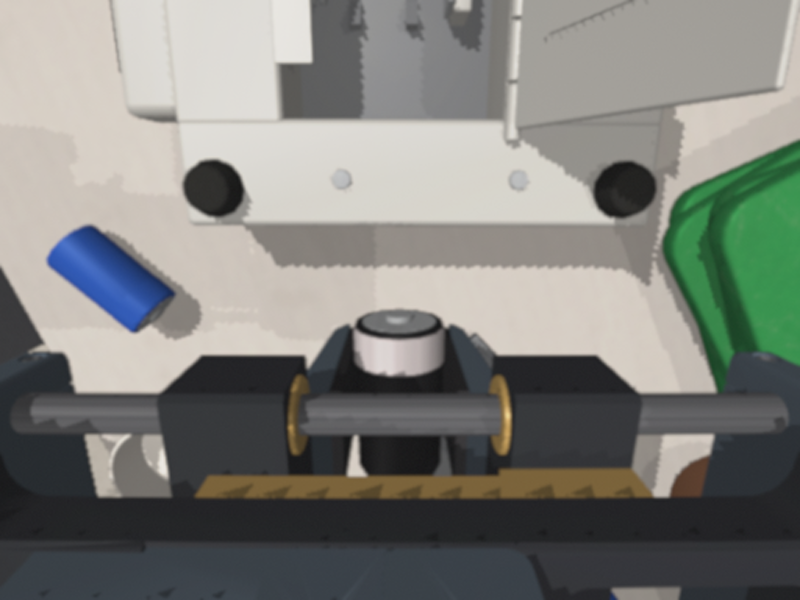

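The wrist view shows the cell held with its button at (399,320). The scale's -y feet are at (213,188) and (626,189), its rim edge is the row y≈222, and the compartment's -y wall is at y≈121.

```bash
python3 - <<'E'
from h import *
c=np.load('pics/w2.npy',allow_pickle=True)[0];u=lambda p:np.array(p)*.64-.2
im=cv2.imread('pics/w2.png');g=im.max(2)
ft=[]
for x,y in[(213,188),(626,189)]:
    x,y=int(x*.64),int(y*.64);m=np.zeros_like(g);m[y-24:y+24,x-24:x+24]=g[y-24:y+24,x-24:x+24]<60
    n,l,s,ce=cv2.connectedComponentsWithStats(m);i=1+np.argmax(s[1:,4]);print(s[i],ce[i]);
    k=l==i;cn=cv2.findContours(k.astype(np.uint8),0,2)[0][0];print(cv2.fitEllipse(cn));ft.append(ce[i])
W=plane(c,ft,72)[:,:2];d=W[1]-W[0];print(W,np.linalg.norm(d),np.degrees(np.arctan2(d[1],d[0])))
E=plane(c,u([(200,222),(635,222)]),60)[:,:2]
H=plane(c,u([(285,121),(500,121)]),60)[:,:2]
yaw=np.radians(-18.92);R=np.array([[np.cos(yaw),-np.sin(yaw)],[np.sin(yaw),np.cos(yaw)]]);t=np.array([583.1,12.6])
for n,P in(('feet',W),('edge',E),('hole',H)):print(n,((P-t)@R).round(1).tolist())
print('button',plane(c,u([(399,320)]),99.2+13.2),'tcp',state()['ee_pos'])
E
```

```text
[119 103  36  35 967] [136.82109617 120.18924509]
((136.8283233642578, 120.12523651123047), (32.15293502807617, 36.57884979248047), 120.2421875)
[ 381  104   38   35 1040] [399.24519231 120.77596154]
((399.1414489746094, 120.75293731689453), (32.946739196777344, 38.365177154541016), 71.74837493896484)
[[ 463.77604776  -57.18249789]
 [ 630.59831845 -114.62775632]] 176.43590256007965 -19.00114962480344
feet [[-90.3, -104.7], [86.2, -105.0]]
edge [[-103.2, -120.3], [99.1, -120.1]]
hole [[-60.8, -76.4], [33.5, -76.3]]
button [[ 523.8696326  -126.86459755  112.4       ]] tcp [ 516.1289202  -149.75757248   99.09368829]
```

Emit:
{"op": "servo_tool", "data": {
  "rows": [
    [0.16, 0, 0, 0, 0.2],
    [0.16, 0, 0.08, 0, 0.2],
    [0.16, 0, 0.16, 0, 0.2],
    [0.16, 0, 0.17, 0, 0.2],
    [0.16, 0, 0.18, 0, 0.2],
    [0.16, 0, 0.19, 0, 0.2],
    [0.16, 0, 0.2, 0, 0.2],
    [0.16, 0, 0.21, 0, 0.2],
    [0.16, 0, 0.22, 0, 0.2],
    [0.16, 0, 0.22, 0, 0.2]
  ]
}}

```text
time_s: 4.37
ee_pos: [525.5, -120.7, 55.8]
ee_rot: [-180.0, 0.1, 71.2]
force: [-4.4, -2.6, 3.4]
gripper_width: 32.9
gripper_force: 10.0
```

```bash
python3 w.py w3
```

```text
4.3667 [ 525.5 -120.7   55.8] [-1.7996e+02  1.3000e-01  7.1170e+01] 32.900783955366414 [-4.43725264 -2.56604506  3.41399783] [-14.08053976  23.81290674 106.73872582  -0.16539534  49.50002183
   4.85903888]
```

View pics/w3b.png

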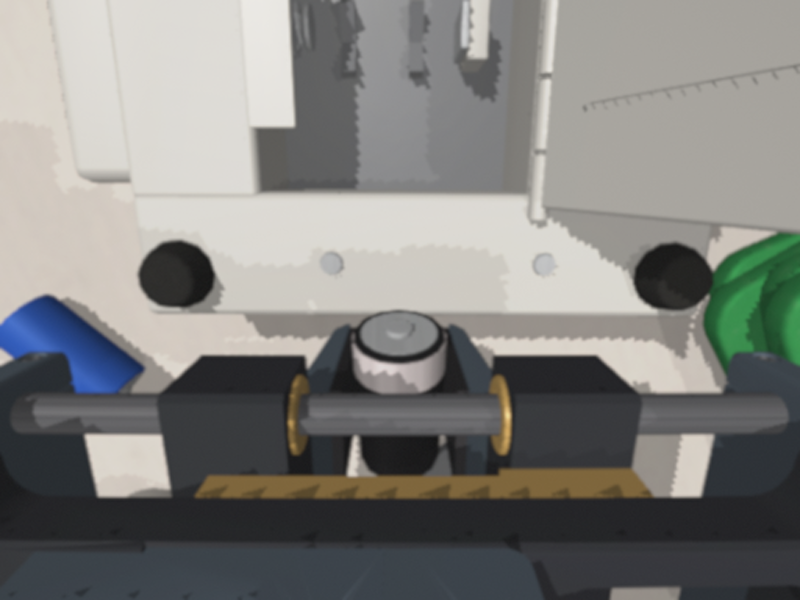

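The view shows the face's ellipse is now about 92 wide and 54 high (it was about 86 x 28). The cell has tilted about 17° with its button up, so I press a little further.

Emit:
{"op": "servo_tool", "data": {
  "rows": [
    [0, 0, 0.01, 0, 0.2],
    [0, 0, 0.02, 0, 0.2],
    [0, 0, 0.03, 0, 0.2],
    [0, 0, 0.03, 0, 0.2]
  ]
}}

```text
time_s: 4.75
ee_pos: [526.3, -120.9, 50.0]
ee_rot: [179.9, 0.1, 71.2]
force: [-3.4, -2.5, 3.9]
gripper_width: 32.8
gripper_force: 10.0
```

```bash
python3 w.py w4; cat > el.py <<'E'
import sys
from h import *
# fit face ellipse: outline of grey face inside the black ring, tilt from ray/normal angle
for n in sys.argv[1:]:
    im=cv2.imread(f'pics/{n}.png');c=np.load(f'pics/{n}.npy',allow_pickle=True)[0]
    hsv=cv2.cvtColor(im,cv2.COLOR_BGR2HSV);x0,y0,x1,y1=222,192,292,250
    sub=im[y0:y1,x0:x1].astype(int);g=sub.max(2);sat=g-sub.min(2)
    seed=g[int(9+4),35]
    best=None
    m=((g>85)&(g<165)).astype(np.uint8);m=cv2.morphologyEx(m,cv2.MORPH_OPEN,np.ones((2,2)))
    k,l,s,ce=cv2.connectedComponentsWithStats(m,connectivity=4)
    i=1+np.argmax([a[4]-40*np.hypot(*(b-[34,18])) for a,b in zip(s[1:],ce[1:])])
    cn=max(cv2.findContours((l==i).astype(np.uint8),0,1)[0],key=len)
    e=cv2.fitEllipse(cv2.convexHull(cn)) ;ctr=np.array(e[0])+[x0,y0]
    o,d=rays(c,[ctr]);d=d[0]/np.linalg.norm(d[0]);a=np.radians(state()['ee_rot'][2])
    down=np.degrees(np.arctan2(-d[2],-(d[0]*np.cos(a)+d[1]*np.sin(a))))
    mi,ma=sorted(e[1]);print(n,s[i],ctr.round(1),(round(mi,1),round(ma,1)),'tilt',round(np.degrees(np.arcsin(min(1,mi/ma)))-90+down,1),round(down,1))
E
python3 el.py w2 w3 w4
```

```text
4.75 [ 526.3 -120.9   50. ] [1.7994e+02 1.1000e-01 7.1160e+01] 32.76624720211318 [-3.37394379 -2.50424269  3.93944547] [-14.08517731  24.25041139 107.06852048  -0.1581554   48.63161701
   4.8620891 ]
w2 [ 10   7  48  15 577] [255.9 205.7] (15.6, 48.9) tilt 0.6 72.0
w3 [   0    7   70   30 1397] [256.5 212.1] (29.9, 78.6) tilt 2.9 70.6
w4 [   9   10   51   40 1545] [256.1 221.7] (39.6, 50.6) tilt 30.2 68.7
```

The ellipse fit gives a tilt of 30° (the level view w2 gave 0.6°, which supports the method). Next I lift, turn to the bay's axis and look again.

Emit:
{"op": "servo_tool", "data": {
  "rows": [
    [0, 0, -0.15, 0, 0.2],
    [0, 0, -0.3, 0, 0.2],
    [0.1, 0, -0.3, 0.08, 0.2],
    [0.2, 0, -0.3, 0.16, 0.2],
    [0.3, 0, -0.3, 0.24, 0.2],
    [0.4, 0, -0.3, 0.32, 0.2],
    [0.5, 0.016, -0.3, 0.4, 0.2],
    [0.64, 0.016, -0.3, 0.48, 0.2],
    [0.64, 0.016, -0.3, 0.56, 0.2],
    [0.64, 0.016, -0.3, 0.64, 0.2],
    [0.64, 0.016, -0.3, 0.72, 0.2],
    [0.64, 0.016, -0.3, 0.8, 0.2],
    [0.64, 0.016, -0.3, 0.88, 0.2],
    [0.64, 0.016, -0.3, 0.96, 0.2],
    [0.64, 0.016, -0.3, 1, 0.2],
    [0.64, 0.016, -0.3, 1, 0.2],
    [0.64, 0.016, -0.3, 1, 0.2]
  ],
  "force": 25
}}

```text
time_s: 6.22
ee_pos: [571.5, 0.4, 109.4]
ee_rot: [-180.0, -0.1, -18.8]
force: [0.3, -0.3, -1.3]
gripper_width: 32.4
gripper_force: 25.0
```

```bash
python3 w.py w5; python3 el.py w5
```

```text
6.2167 [5.715e+02 4.000e-01 1.094e+02] [-1.7998e+02 -1.0000e-01 -1.8760e+01] 32.44341349976722 [ 0.293146   -0.27358781 -1.30479959] [-1.10741642e+00  2.28069596e+01  9.89274793e+01 -6.94312505e-03
  5.81674189e+01  1.07659203e+02]
w5 [   9   13   51   36 1448] [256.1 222.4] (36.4, 50.2) tilt 25.3 68.8
```

View pics/w5b.png

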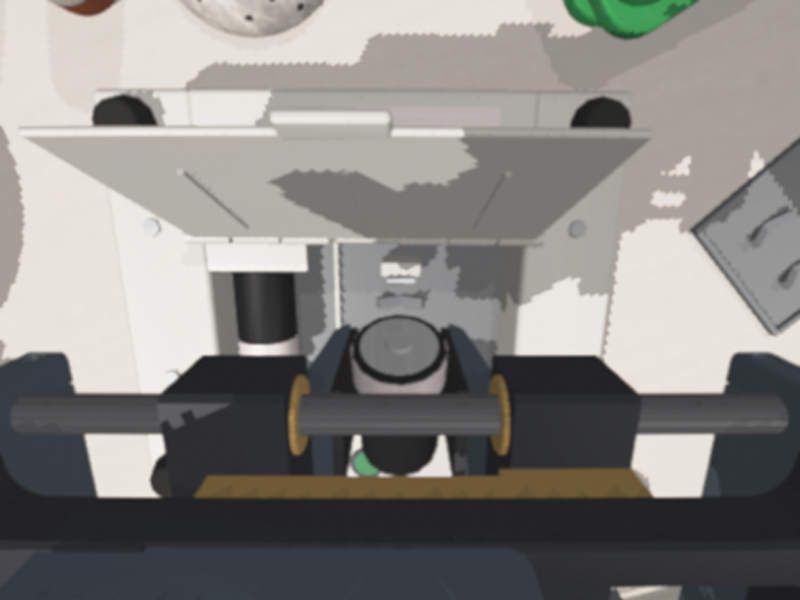

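The wrist view shows the held cell with its face ellipse centred at (400,349), the fixed contact's block top at (380–421, 270), the +x saddle at (400,299) and the hinge line at row 242, spanning columns 188–542.

```bash
python3 - <<'E'
from h import *
c=np.load('pics/w5.npy',allow_pickle=True)[0];u=lambda p:np.array(p)*.64-.2
yaw=np.radians(-18.95);R=np.array([[np.cos(yaw),-np.sin(yaw)],[np.sin(yaw),np.cos(yaw)]]);t=np.array([582.5,14.4])
S=lambda uv,z:((plane(c,u(uv),z)[:,:2]-t)@R).round(1).tolist()
print('tab?',S([(382,265),(421,265),(400,278),(400,283)],41));print('hinge',S([(188,242),(542,242)],61.7))
print('saddle',S([(378,300),(425,300)],24.5));print('wallR',S([(519,300)],60),'far case edge',S([(100,90),(630,92)],60), 'rib',S([(338,300)],20))
s=state();print('tcp',(s['ee_pos'][:2]-t)@R)
im=cv2.imread('pics/w5.png')[140:200,220:290];cv2.imwrite('pics/crop5.png',cv2.resize(im,(700,600),interpolation=cv2.INTER_CUBIC))
E
```

```text
tab? [[22.4, -6.8], [22.5, -27.9], [15.3, -16.5], [12.5, -16.5]]
hinge [[37.4, 87.4], [38.0, -85.8]]
saddle [[-1.7, -3.7], [-1.6, -31.4]]
wallR [[8.2, -77.1]] far case edge [[106.7, 120.8], [106.5, -120.9]] rib [[-3.0, 20.6]]
tcp [ -6.00591911 -16.79635862]
```

View pics/crop5.png

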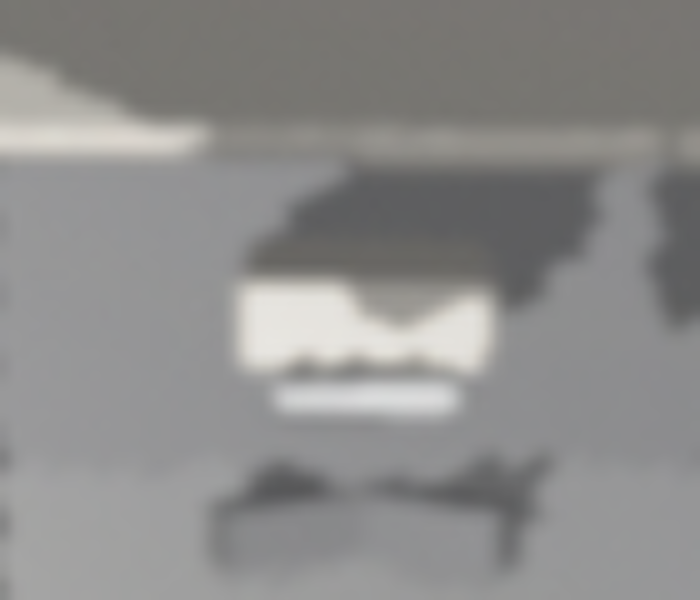

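The crop shows the steel tab at crop x 275–462, its front edge at crop row 415 (picture row 181.5), with the block behind it. That agrees with the scale frame to within a millimetre.

```bash
python3 - <<'E'
from h import *
def tool(n,uv,tcp,yaw,h):
    c=np.load(f'pics/{n}.npy',allow_pickle=True)[0];p=plane(c,[uv],tcp[2]+h)[0]-tcp;a=np.radians(yaw);return (p[0]*np.cos(a)+p[1]*np.sin(a)).round(1)
x=tool('w2',(255.9,205.7),np.array([516.2,-149.7,99.2]),71.07,13.2);print('w2 face x',x,'offset',28.25-x)
for h in(22,24,26,28,30): print(h,tool('w5',(256.1,222.0),np.array([571.5,.4,109.4]),-18.76,h))
E
```

```text
w2 face x 23.4 offset 4.850000000000001
22 15.8
24 16.5
26 17.3
28 18.1
30 18.8
```

Emit:
{"op": "servo_tool", "data": {
  "rows": [
    [0.022, 0.002, 0.1, 0, 0.2],
    [0.022, 0.002, 0.2, 0, 0.2],
    [0.022, 0.002, 0.27, 0, 0.2],
    [0.022, 0.002, 0.31, 0, 0.2],
    [0.022, 0.002, 0.34, 0, 0.2],
    [0.022, 0.002, 0.345, 0, 0.2],
    [0.022, 0.002, 0.345, 0, 0.2]
  ]
}}

```text
time_s: 6.85
ee_pos: [575.3, -1.2, 40.2]
ee_rot: [-180.0, -0.0, -18.8]
force: [-0.2, 0.2, -1.6]
gripper_width: 32.2
gripper_force: 25.0
```

```bash
python3 w.py w6; python3 el.py w6; python3 -c "
from h import *
a=cv2.imread('pics/w6.png')[110:310,150:362];b=vision.grab_frame('scene')[:,:,::-1][160:285,100:270]
cv2.imwrite('pics/x6.png',np.hstack([cv2.resize(a,(400,378)),cv2.resize(b,(400,378))]))"
```

```text
6.85 [575.3  -1.2  40.2] [-1.7999e+02 -3.0000e-02 -1.8820e+01] 32.21423247574415 [-0.24675806  0.23159543 -1.64311272] [-1.25733356e+00  2.75317565e+01  1.02830531e+02 -6.10611354e-03
  4.96042781e+01  1.07565813e+02]
w6 [   9   13   51   36 1451] [256.1 222.5] (36.4, 50.3) tilt 25.2 68.8
```

View pics/x6.png

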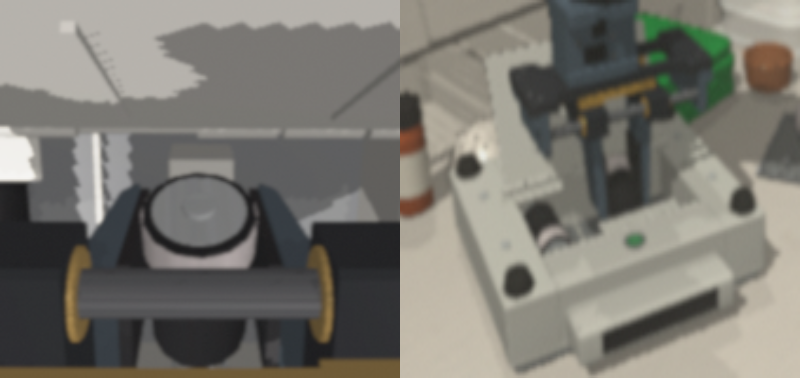

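The left half shows the cell in the grip, tilted, its face at (200,215) ahead of the fixed contact block at (200,155). The right half shows the gripper in the compartment clear of the lip, and the wrist force shows no contact. Now the push under the lip.

Emit:
{"op": "servo_tool", "data": {
  "rows": [
    [-0.01, 0, 0.007, 0, 0.2],
    [-0.02, 0, 0.014, 0, 0.2],
    [-0.03, 0, 0.018, 0, 0.2],
    [-0.04, 0, 0.022, 0, 0.2],
    [-0.04, 0, 0.022, 0, 0.2]
  ],
  "force": 30
}}

```text
time_s: 7.37
ee_pos: [568.6, 1.3, 36.5]
ee_rot: [-180.0, -0.2, -18.8]
force: [3.8, -1.7, 1.9]
gripper_width: 32.1
gripper_force: 30.0
```

Emit:
{"op": "servo_tool", "data": {
  "rows": [
    [-0.01, 0, 0.004, 0, 0.2],
    [-0.02, 0, 0.008, 0, 0.2],
    [-0.03, 0, 0.01, 0, 0.2],
    [-0.033, 0, 0.01, 0, 0.2],
    [-0.033, 0, 0.01, 0, 0.2]
  ]
}}

```text
time_s: 7.78
ee_pos: [564.7, 3.0, 35.4]
ee_rot: [-179.9, -0.5, -18.8]
force: [6.5, -3.4, 7.0]
gripper_width: 32.7
gripper_force: 30.0
```

Emit:
{"op": "servo_tool", "data": {
  "rows": [
    [-0.015, 0, 0.0, 0, 0.2],
    [-0.025, 0, 0.008, 0, 0.2],
    [-0.025, 0, 0.016, 0, 0.2],
    [-0.025, 0, 0.024, 0, 0.2],
    [-0.025, 0, 0.032, 0, 0.2],
    [-0.025, 0, 0.032, 0, 0.2]
  ]
}}

```text
time_s: 8.28
ee_pos: [562.0, 4.0, 29.9]
ee_rot: [-179.9, -0.7, -18.8]
force: [9.0, -4.8, 9.5]
gripper_width: 32.6
gripper_force: 30.0
```

```bash
python3 w.py w7; python3 el.py w7
```

```text
8.2833 [562.    4.   29.9] [-179.88   -0.72  -18.79] 32.55529594487233 [ 8.97108204 -4.77158656  9.49605862] [ -0.6972003   27.02752297 105.79904661  -0.14871111  46.44884106
 108.18962969]
w7 [  10   11   49   30 1199] [256.1 217.6] (30.7, 49.5) tilt 18.8 70.4
```

Emit:
{"op": "servo_tool", "data": {
  "rows": [
    [0, 0, 0.008, 0, 0.2],
    [0, 0, 0.016, 0, 0.2],
    [0, 0, 0.024, 0, 0.2],
    [0, 0, 0.032, 0, 0.2],
    [0, 0, 0.038, 0, 0.2],
    [0, 0, 0.038, 0, 0.2]
  ]
}}

```text
time_s: 8.83
ee_pos: [562.4, 4.4, 22.7]
ee_rot: [-179.8, -0.8, -18.8]
force: [8.0, -3.3, 11.3]
gripper_width: 32.3
gripper_force: 30.0
```

```bash
python3 w.py w8; python3 el.py w8
```

```text
8.8333 [562.4   4.4  22.7] [-179.82   -0.76  -18.81] 32.34844897857582 [ 7.99911468 -3.25764549 11.30890025] [-6.82545067e-01  2.75723703e+01  1.06173493e+02 -9.04024731e-02
  4.54778528e+01  1.08194122e+02]
w8 [ 10  10  49  25 999] [256.2 214.2] (25.8, 49.1) tilt 12.9 71.1
```

Emit:
{"op": "servo_tool", "data": {
  "rows": [
    [0, 0, 0.008, 0, 0.2],
    [0, 0, 0.016, 0, 0.2],
    [0, 0, 0.02, 0, 0.2],
    [0, 0, 0.024, 0, 0.2],
    [0, 0, 0.024, 0, 0.2]
  ]
}}

```text
time_s: 9.3
ee_pos: [563.2, 3.9, 19.6]
ee_rot: [-179.8, -0.9, -18.8]
force: [6.7, -7.1, 21.1]
gripper_width: 32.7
gripper_force: 30.0
```

```bash
python3 w.py w9; python3 el.py w9
```

```text
9.3 [563.2   3.9  19.6] [-179.83   -0.89  -18.79] 32.668088056142125 [ 6.7476974  -7.0933169  21.07799482] [ -0.70894813  27.81543751 106.33430836  -0.16214056  44.950274
 108.19287911]
w9 [   0    0   70   32 1752] [256.6 199.4] (47.9, 72.7) tilt 25.4 74.2
```

```bash
python3 - <<'E'
from h import *
for n in('w7','w8','w9'):
    im=cv2.imread(f'pics/{n}.png');g=im.max(2)
    print(n,'col256',g[192:244:2,256].tolist());print(' col244',g[192:244:2,244].tolist())
E
```

```text
w7 col256 [152, 118, 95, 95, 69, 102, 114, 113, 114, 114, 113, 114, 117, 140, 137, 115, 114, 114, 113, 115, 84, 33, 35, 112, 167, 168]
 col244 [127, 106, 95, 96, 89, 63, 107, 114, 113, 113, 113, 113, 114, 114, 114, 114, 113, 114, 113, 100, 41, 29, 76, 154, 165, 165]
w8 col256 [106, 136, 152, 115, 76, 109, 110, 113, 111, 111, 121, 145, 134, 112, 111, 111, 113, 83, 34, 40, 129, 172, 174, 173, 173, 174]
 col244 [101, 118, 120, 101, 75, 94, 111, 111, 111, 111, 111, 111, 111, 111, 111, 112, 100, 43, 29, 87, 163, 170, 170, 170, 169, 170]
w9 col256 [155, 116, 119, 153, 146, 105, 107, 110, 109, 123, 149, 131, 110, 109, 109, 99, 40, 41, 130, 178, 179, 179, 178, 179, 179, 178]
 col244 [154, 116, 120, 138, 124, 94, 101, 108, 109, 109, 109, 109, 109, 108, 107, 66, 28, 62, 154, 173, 172, 173, 173, 172, 172, 173]
```

Emit:
{"op": "servo_tool", "data": {
  "rows": [
    [0, 0, 0.006, 0, 0.2],
    [0, 0, 0.012, 0, 0.2],
    [0, 0, 0.016, 0, 0.2],
    [0, 0, 0.016, 0, 0.2]
  ]
}}

```text
time_s: 9.68
ee_pos: [563.6, 3.3, 16.6]
ee_rot: [-179.9, -1.0, -18.8]
force: [5.8, -8.2, 22.9]
gripper_width: 32.5
gripper_force: 30.0
```

```bash
python3 w.py w10; python3 - <<'E'
from h import *
for n in('w10',):
    im=cv2.imread(f'pics/{n}.png');g=im.max(2)
    print(n,'col256',g[192:244,256].tolist());print(' col244',g[192:244:2,244].tolist())
E
```

```text
9.6833 [563.6   3.3  16.6] [-179.86   -0.96  -18.76] 32.523619561720935 [ 5.76632394 -8.19185135 22.88402331] [ -0.73577492  28.04420631 106.47565628  -0.23798965  44.52500774
 108.1890871 ]
w10 col256 [161, 160, 159, 151, 131, 109, 111, 134, 153, 159, 154, 136, 115, 107, 108, 111, 125, 147, 154, 150, 136, 118, 109, 108, 108, 108, 108, 99, 72, 43, 36, 53, 103, 155, 181, 187, 187, 187, 187, 187, 188, 187, 187, 187, 187, 187, 187, 187, 186, 187, 187, 187]
 col244 [160, 159, 127, 114, 149, 146, 108, 100, 107, 108, 109, 108, 108, 100, 42, 42, 133, 175, 177, 176, 176, 176, 177, 175, 175, 176]
```

Emit:
{"op": "servo_tool", "data": {
  "rows": [
    [0, 0.005, 0, 0, 0.2],
    [0, 0.008, 0, 0, 0.2],
    [0, 0.01, 0, 0, 0.2],
    [0, 0.01, 0, 0, 0.2]
  ]
}}

```text
time_s: 10.07
ee_pos: [563.5, 3.0, 16.6]
ee_rot: [-179.7, -1.0, -18.9]
force: [8.2, -0.9, 20.6]
gripper_width: 32.6
gripper_force: 30.8
```

```bash
python3 w.py w11; python3 - <<'E'
from h import *
for n in('w11',):
    im=cv2.imread(f'pics/{n}.png');g=im.max(2)
    print(n,'col256',g[192:230,256].tolist());print(' col244',g[192:244:2,244].tolist())
E
```

```text
10.0667 [563.5   3.   16.6] [-179.69   -0.97  -18.88] 32.55413501141151 [ 8.15755999 -0.94126616 20.62275589] [-8.64518016e-01  2.80116044e+01  1.06548203e+02 -3.43484487e-04
  4.44213453e+01  1.08011739e+02]
w11 col256 [165, 165, 164, 155, 132, 111, 116, 142, 161, 165, 158, 140, 119, 110, 111, 115, 130, 151, 160, 154, 138, 120, 112, 111, 111, 112, 112, 103, 74, 44, 38, 58, 112, 166, 189, 193, 193, 192]
 col244 [164, 164, 131, 115, 156, 153, 112, 104, 111, 113, 111, 111, 111, 98, 40, 45, 145, 179, 182, 182, 182, 182, 182, 182, 181, 182]
```

Emit:
{"op": "servo_tool", "data": {
  "rows": [
    [0, 0, 0, 0, 0.5],
    [0, 0, 0, 0, 0.5],
    [0, 0, -0.02, 0, 0.5],
    [0, 0, -0.02, 0, 0.5],
    [0, 0, -0.02, 0, 0.5]
  ]
}}

```text
time_s: 10.53
ee_pos: [555.5, 3.7, 16.3]
ee_rot: [-180.0, 0.0, -18.9]
force: [-1.3, 1.9, 10.3]
gripper_width: 45.5
gripper_force: 5.1
```

```bash
python3 w.py w12; python3 - <<'E'
from h import *
for n in('w12',):
    im=cv2.imread(f'pics/{n}.png');g=im.max(2)
    for k in(244,256,268):print(k,g[180:230,k].tolist())
E
```

```text
10.5333 [555.5   3.7  16.3] [-1.7997e+02  1.0000e-02 -1.8850e+01] 45.5414465356953 [-1.33627972  1.91010891 10.3212416 ] [-8.19409891e-01  2.78962603e+01  1.06837511e+02  3.98622710e-02
  4.52688580e+01  1.08005599e+02]
244 [164, 163, 154, 131, 110, 117, 140, 155, 158, 152, 135, 119, 113, 113, 112, 110, 110, 109, 110, 109, 100, 72, 42, 37, 66, 119, 165, 183, 185, 185, 185, 185, 185, 185, 185, 185, 185, 185, 185, 185, 185, 185, 185, 185, 185, 185, 185, 185, 185, 170]
256 [163, 163, 156, 138, 119, 126, 149, 162, 163, 156, 147, 146, 154, 157, 149, 130, 114, 109, 110, 116, 115, 86, 49, 40, 60, 115, 167, 188, 191, 191, 191, 191, 191, 191, 191, 190, 190, 191, 190, 190, 191, 190, 191, 190, 190, 191, 191, 191, 190, 178]
268 [164, 163, 157, 138, 116, 110, 120, 127, 127, 125, 118, 112, 111, 110, 110, 110, 110, 113, 112, 93, 60, 38, 43, 85, 143, 186, 202, 205, 205, 205, 205, 205, 205, 204, 205, 205, 205, 206, 205, 205, 206, 206, 206, 205, 206, 206, 205, 201, 177, 124]
```

Emit:
{"op": "servo_tool", "data": {
  "rows": [
    [0, 0, -0.1, 0, 0.5],
    [0, 0, -0.3, 0, 0.5],
    [0, 0, -0.5, 0, 0.5],
    [0, 0, -0.5, 0, 0.5],
    [0, 0, -0.5, 0, 0.5]
  ]
}}

```text
time_s: 11.0
ee_pos: [555.9, 3.3, 116.8]
ee_rot: [-180.0, -0.1, -18.8]
force: [-0.5, -0.0, -0.3]
gripper_width: 45.6
gripper_force: 0.0
```

```bash
python3 w.py w13; python3 -c "
from h import *
a=cv2.imread('pics/w13.png')[100:310,140:372];b=vision.grab_frame('scene')[:,:,::-1][160:285,100:270];c=vision.grab_frame('top')[:,:,::-1][90:230,90:245]
cv2.imwrite('pics/x13.png',np.vstack([np.hstack([cv2.resize(b,(400,300)),cv2.resize(c,(400,300))]),np.hstack([cv2.resize(a,(400,300)),cv2.resize(a[30:110,70:170],(400,300))])]))"
```

```text
11.0 [555.9   3.3 116.8] [-1.7997e+02 -1.2000e-01 -1.8850e+01] 45.58363664866823 [-0.54859099 -0.04135602 -0.33152782] [-8.47865386e-01  2.11043764e+01  1.00491971e+02 -3.36010671e-03
  5.82817967e+01  1.08001949e+02]
```

View pics/x13.png

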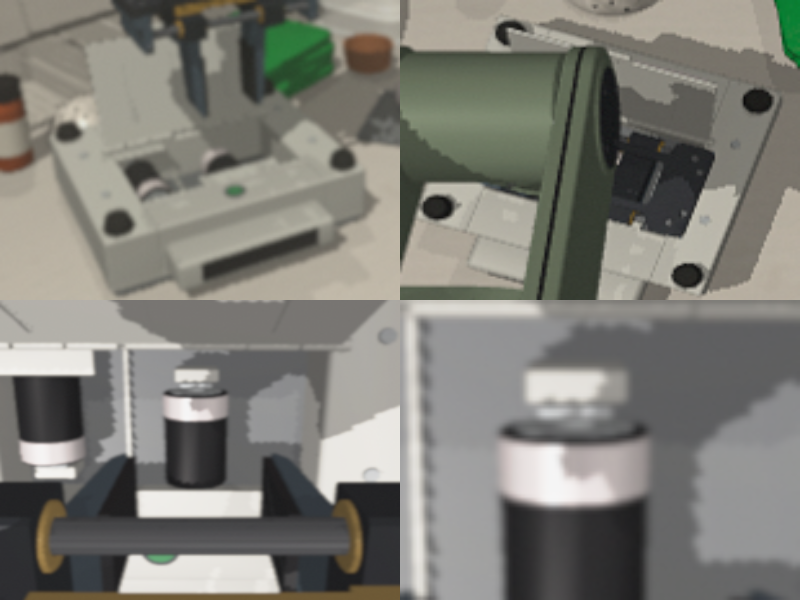

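The views show the cell lying in the bay, its button against the fixed contact and its flat end at the lip. I check the level numerically.

```bash
python3 - <<'E'
from h import *
c=np.load('pics/w13.npy',allow_pickle=True)[0]
yaw=np.radians(-18.9);R=np.array([[np.cos(yaw),-np.sin(yaw)],[np.sin(yaw),np.cos(yaw)]]);t=np.array([582.5,14.4])
Wd=lambda p:np.r_[R@np.array(p[:2])+t,p[2]]
g=cv2.imread('pics/w13.png').max(2)
print('col254',g[140:240,254].tolist());print('row190',g[190,225:285].tolist());print('row215',g[215,225:285].tolist())
for th in(0,4,8):
    a=np.radians(th);ax=np.array([np.cos(a),0,np.sin(a)]);up=np.array([-np.sin(a),0,np.cos(a)])
    piv=np.array([-48.5,-17.2,36.5])
    P=[piv+59*ax+16.5*up,piv+59*ax-16.5*up+0,piv+61.5*ax,piv+59*ax+[0,16.5,0],piv+59*ax-[0,16.5,0],piv+16.5*up]
    print(th,proj(c,[Wd(p) for p in P]).round(1).tolist())
print('tab',proj(c,[Wd(p) for p in[(13,-25.2,41.5),(13,-9.2,41.5),(-46,-17.2,57),(-46,-17.2,60)]]).round(1).tolist())
E
```

```text
col254 [97, 96, 97, 96, 97, 97, 101, 113, 153, 205, 225, 228, 228, 228, 229, 225, 200, 155, 142, 156, 153, 140, 142, 140, 123, 102, 80, 61, 101, 154, 175, 178, 178, 177, 178, 177, 184, 207, 229, 238, 240, 240, 241, 234, 184, 108, 63, 55, 55, 55, 57, 57, 56, 56, 56, 56, 56, 56, 57, 56, 57, 57, 57, 57, 57, 57, 57, 56, 57, 57, 57, 57, 57, 57, 57, 58, 58, 58, 58, 57, 57, 58, 58, 57, 58, 57, 55, 48, 42, 39, 37, 49, 95, 169, 224, 235, 237, 237, 237, 237]
row190 [163, 162, 162, 161, 161, 161, 160, 161, 158, 141, 109, 68, 41, 37, 40, 42, 44, 47, 50, 55, 61, 65, 69, 71, 69, 66, 66, 64, 60, 57, 52, 49, 47, 47, 46, 47, 45, 45, 42, 40, 37, 36, 34, 33, 34, 42, 66, 90, 101, 104, 104, 103, 104, 103, 103, 104, 103, 104, 109, 124]
row215 [109, 105, 103, 104, 105, 106, 104, 103, 104, 102, 88, 62, 41, 39, 40, 41, 44, 49, 56, 62, 70, 76, 80, 82, 80, 78, 72, 68, 62, 58, 53, 49, 48, 48, 47, 45, 44, 43, 42, 40, 38, 34, 34, 33, 35, 51, 78, 96, 103, 102, 102, 103, 103, 103, 103, 103, 104, 103, 104, 103]
0 [[253.8, 166.0], [253.9, 159.9], [253.9, 159.9], [235.2, 162.7], [272.6, 162.8], [253.8, 232.3]]
4 [[253.8, 168.4], [253.9, 159.5], [253.8, 160.8], [234.8, 163.6], [272.8, 163.7], [253.8, 233.5]]
8 [[253.7, 171.2], [253.9, 159.4], [253.8, 162.1], [234.5, 164.9], [273.1, 165.0], [253.8, 234.6]]
tab [[263.1, 160.8], [244.6, 160.8], [253.7, 231.4], [253.7, 232.8]]
```

Emit:
{"op": "servo_tool", "data": {
  "rows": [
    [0.06, -0.005, 0, 0, 0],
    [0.12, -0.005, 0, 0, 0],
    [0.12, -0.005, 0, 0, 0],
    [0.12, -0.005, 0.1, 0, 0],
    [0.12, -0.005, 0.2, 0, 0],
    [0.12, -0.005, 0.28, 0, 0],
    [0.12, -0.005, 0.3, 0, 0],
    [0.12, -0.005, 0.312, 0, 0],
    [0.12, -0.005, 0.322, 0, 0],
    [0.12, -0.005, 0.332, 0, 0],
    [0.12, -0.005, 0.332, 0, 0]
  ],
  "force": 10
}}

```text
time_s: 12.07
ee_pos: [576.7, -2.3, 52.7]
ee_rot: [-180.0, 0.2, -18.9]
force: [-9.6, 3.6, 28.0]
gripper_width: 0.3
gripper_force: 14.1
```

Contact came at z = 52.7 mm, and a level, seated cell's top is at 53, so the cell is down. Next the cover.

Emit:
{"op": "servo_tool", "data": {
  "rows": [
    [0, 0, -0.2, 0, 0],
    [0, 0, -0.4, 0, 0],
    [0, 0, -0.6, 0, 0],
    [0, 0, -0.75, 0, 0],
    [0.15, -0.05, -0.75, 0, 0],
    [0.35, -0.088, -0.75, 0, 0],
    [0.55, -0.088, -0.75, 0, 0],
    [0.65, -0.088, -0.75, 0, 0],
    [0.65, -0.088, -0.75, 0, 0],
    [0.65, -0.088, -0.75, 0, 0]
  ]
}}

```text
time_s: 12.9
ee_pos: [706.9, -28.9, 197.2]
ee_rot: [179.9, 0.2, -18.9]
force: [0.4, 0.9, -0.3]
gripper_width: 0.4
gripper_force: 0.0
```

```bash
cat > sc.py <<'E'
from h import *
s=state();yaw=np.radians(-18.9);R=np.array([[np.cos(yaw),-np.sin(yaw)],[np.sin(yaw),np.cos(yaw)]]);t=np.array([582.5,14.4])
print(s['time_s'],((s['ee_pos'][:2]-t)@R).round(1),s['ee_pos'][2].round(1),'F',(s['force'][:2]@R).round(1),s['force'][2].round(1),s['qpos'].round(0))
E
python3 sc.py; python3 - <<'E'
from h import *
c=np.load('pics/w5.npy',allow_pickle=True)[0];yaw=np.radians(-18.9);R=np.array([[np.cos(yaw),-np.sin(yaw)],[np.sin(yaw),np.cos(yaw)]]);t=np.array([582.5,14.4])
for ph in(1.85,1.9,1.95,2.0,2.05,2.1):
    p=np.array([40.5-104*np.cos(ph),0,61.7+104*np.sin(ph)]);print(ph,proj(c,[np.r_[R@p[:2]+t,p[2]]])/.64)
E
```

```text
12.9 [131.7  -0.7] 197.2 F [0.1 1. ] -0.3 [ -3.  31.  71.   0.  78. 106.]
1.85 [[336.94934678 171.43881421]]
1.9 [[337.15035488 151.41194832]]
1.95 [[337.49037255 131.93474319]]
2.0 [[337.96398324 113.18054087]]
2.05 [[338.56371239  95.30600905]]
2.1 [[339.28032473  78.44772998]]
```

Emit:
{"op": "servo_tool", "data": {
  "rows": [
    [0, 0, 0.2, 0, 0],
    [0, 0, 0.3, 0, 0],
    [0, 0, 0.3, 0, 0],
    [-0.08, 0, 0.3, 0, 0],
    [-0.16, 0, 0.3, 0, 0],
    [-0.22, 0, 0.3, 0, 0],
    [-0.27, 0, 0.3, 0, 0],
    [-0.32, 0, 0.3, 0, 0],
    [-0.37, 0, 0.3, 0, 0],
    [-0.41, 0, 0.302, 0, 0],
    [-0.44, 0, 0.307, 0, 0],
    [-0.475, 0, 0.315, 0, 0],
    [-0.51, 0, 0.325, 0, 0],
    [-0.545, 0, 0.342, 0, 0],
    [-0.578, 0, 0.36, 0, 0],
    [-0.606, 0, 0.382, 0, 0],
    [-0.633, 0, 0.405, 0, 0],
    [-0.633, 0, 0.405, 0, 0]
  ]
}}

```text
time_s: 14.4
ee_pos: [585.5, 12.4, 116.6]
ee_rot: [179.9, 0.2, -18.8]
force: [-0.5, 1.0, -0.3]
gripper_width: 0.5
gripper_force: 0.0
```

```bash
python3 sc.py; python3 w.py w14
```

```text
14.4 [ 3.5 -0.9] 116.6 F [-0.8  0.8] -0.3 [  0.  24.  96.  -0.  60. 109.]
14.4 [585.5  12.4 116.6] [179.93   0.21 -18.82] 0.496126722179331 [-0.46194051  0.99056575 -0.27391668] [ 8.73503428e-02  2.37151663e+01  9.62051817e+01 -1.12808371e-05
  6.03029986e+01  1.08907761e+02]
```

Emit:
{"op": "servo_tool", "data": {
  "rows": [
    [-0.02, 0, 0.03, 0, 0],
    [-0.04, 0, 0.058, 0, 0],
    [-0.06, 0, 0.09, 0, 0],
    [-0.078, 0, 0.123, 0, 0],
    [-0.09, 0, 0.158, 0, 0],
    [-0.1, 0, 0.193, 0, 0],
    [-0.107, 0, 0.228, 0, 0],
    [-0.11, 0, 0.25, 0, 0],
    [-0.11, 0, 0.263, 0, 0],
    [-0.11, 0, 0.27, 0, 0],
    [-0.11, 0, 0.274, 0, 0],
    [-0.11, 0, 0.274, 0, 0]
  ]
}}

```text
time_s: 15.45
ee_pos: [567.1, 19.1, 63.6]
ee_rot: [-180.0, -0.0, -18.8]
force: [-0.1, -0.3, 0.2]
gripper_width: 0.6
gripper_force: 0.0
```

```bash
python3 sc.py
```

```text
15.45 [-16.1  -0.5] 63.6 F [ 0.  -0.3] 0.2 [  1.  25. 103.  -0.  52. 110.]
```

Emit:
{"op": "servo_tool", "data": {
  "rows": [
    [0, 0, 0.005, 0, 0],
    [0, 0, 0.01, 0, 0],
    [0, 0, 0.015, 0, 0],
    [0, 0, 0.015, 0, 0]
  ]
}}

```text
time_s: 15.78
ee_pos: [567.3, 19.1, 63.3]
ee_rot: [-180.0, -0.1, -18.8]
force: [-5.5, -0.2, 17.8]
gripper_width: 0.2
gripper_force: 8.7
```

```bash
python3 sc.py
```

```text
15.7833 [-15.9  -0.4] 63.3 F [-5.1 -2. ] 17.8 [  1.  25. 103.  -0.  52. 110.]
```

Emit:
{"op": "servo_tool", "data": {
  "rows": [
    [0, 0, -0.1, 0, 0],
    [0, 0, -0.3, 0, 0],
    [0, 0, -0.5, 0, 0],
    [0, 0, -0.7, 0, 0],
    [-0.3, 0.3, -0.7, 0, 0],
    [-0.6, 0.6, -0.7, 0, 0],
    [-0.6, 0.9, -0.7, 0, 0],
    [-0.6, 0.9, -0.7, 0, 0],
    [-0.6, 0.9, -0.7, 0, 0],
    [-0.6, 0.9, -0.7, 0, 0],
    [-0.6, 0.9, -0.7, 0, 0],
    [-0.6, 0.9, -0.7, 0, 0]
  ]
}}

```text
time_s: 16.78
ee_pos: [395.8, -112.7, 200.8]
ee_rot: [-180.0, -0.1, -18.9]
force: [0.5, -0.8, 1.5]
gripper_width: 0.4
gripper_force: 0.0
```

```bash
python3 sc.py; python3 - <<'E'
from h import *
im=vision.grab_frame('top')[:,:,::-1];cv2.imwrite('pics/end.png',im);c=vision.camera_info('top')
a0=cv2.imread('pics/top0.png')
yaw=np.radians(-18.9);R=np.array([[np.cos(yaw),-np.sin(yaw)],[np.sin(yaw),np.cos(yaw)]]);t=np.array([582.5,14.4])
for y in(60,20,-18,-60):
    row=[]
    for x in range(-80,100,15):
        u=np.round(proj(c,[np.r_[R@np.array([x,y])+t,62]])[0]).astype(int);row.append((int(a0[u[1],u[0]].max()),int(im[u[1],u[0]].max())))
    print(y,row)
u=(482*.64,276*.64);print('rack D site',a0[190,284],im[190,284],'C site',a0[180,308],im[180,308])
E
```

```text
16.7833 [-135.5 -180.7] 200.8 F [ 0.7 -0.6] 1.5 [-18.   4. 110.   0.  66.  91.]
60 [(158, 163), (155, 161), (62, 163), (93, 164), (158, 162), (28, 159), (27, 159), (125, 158), (127, 142), (114, 159), (114, 156), (112, 155)]
20 [(157, 163), (154, 162), (85, 164), (95, 163), (62, 161), (63, 161), (62, 160), (57, 159), (145, 164), (114, 158), (112, 158), (113, 157)]
-18 [(156, 161), (155, 135), (156, 162), (53, 162), (93, 162), (78, 161), (82, 161), (90, 159), (131, 148), (113, 160), (113, 172), (113, 165)]
-60 [(158, 163), (155, 161), (66, 163), (65, 161), (95, 162), (94, 161), (88, 161), (87, 159), (150, 160), (113, 159), (113, 172), (112, 164)]
rack D site [35 34 33] [70 69 69] C site [42 42 44] [45 46 48]
```

The whole compartment now reads as uniform light cover, so it is shut. The large cell is gone from the rack, the thin one is still there, and the robot is clear.

```bash
python3 -c "
from workcell import job_done
print(job_done())"
```

```text
the job is handed in; nothing more can be done
None
```

The large cell is seated flat in its bay and the cover is shut; I handed the job in at about 17 s of the 53 s allowed, with the arm clear and the thin cell and ramekins untouched. The last of the tip, about 8°, came when I opened the grip rather than while the spring was held back; a press on top then met the cell at 52.7 mm, where a level, seated one tops out at 53 mm.

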